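# Settle a flywheel on balancing rollers and lock it with a keeper bar

### The job

Lift the flywheel out of its rack and lay its shaft gently on the four rollers of the balancing stand, then let go so that its heavy side swings down by itself and it comes to rest with the flat on top. Then lock it with the keeper bar: tuck the bar's thin tongue under the stand's lip with the other end raised, and lower that end gently into the open seat, so that the bar lies level across the flat. Leave the timer, flask and beaker where they stand.

Things in the scene. Friction and masses are not known exactly. Their poses are not given: they have to be found in the camera images.
- wheel_centre (a point): centre of the flywheel, on its shaft's axis; y along the shaft. Aluminium disc, 100 mm diameter, 22 mm thick, with one flat cut off the rim; steel shaft of 16 mm diameter stands out on both sides, 116 mm over all. Starts upright in a grey rack, shaft level, 63 mm over the worktop, the plain round rim on top: pinch the disc there across its faces
- wheel_flat (a point): middle of the wheel's flat (60 mm long, 40 mm from the axis). At the start it looks sideways, about 95 degrees from the top
- wheel: the flywheel, 0.55 kg; origin and axes as wheel_centre. A brass plug opposite the flat (24 mm diameter, 28 mm from the axis, 3 mm proud of both faces; at the start level with the shaft) makes that side heavy. Let go on the rollers, the wheel swings to and fro and comes to rest in 1 to 4 s
- rack: fixed grey rack that holds the wheel, 130 x 70 mm; origin under its centre on the worktop. Two walls 36 mm high, 27 mm apart, 90 mm long along its x axis guide the disc; the shaft lies along its y axis, above the walls. The wheel lifts straight up out of it
- stand_rollers (a point): where wheel_centre lies once the shaft rests on the rollers of the fixed aluminium stand (base 210 x 120 mm), 68 mm over the worktop. x from lip post to seat post, y along the seated shaft, z up. Rollers (28 mm diameter, free about y) in pairs at y = -38 and +38 mm, 30 mm apart in x; the disc hangs between the pairs. Posts 40 mm wide at x = -96 to -70 and 70 to 96 mm
- stand_ledge (a point): on the ledge under the lip, on the post nearer to the robot, 112 mm over the worktop, at x = -82 mm from stand_rollers; axes as there. The lip (8 mm thick, 40 mm wide) hangs 16 mm above the ledge; its edge is 7 mm to +x of this point, the slot's back wall 7 mm to -x; open to +x and at the sides
- stand_rest (a point): top of the seat post, 112 mm over the worktop, at x = +80 mm from stand_rollers: the bar's plain end rests here. An end stop 10 mm high stands 10 mm further to +x, and cheeks 10 mm high stand 34 mm apart in y; open above. From the slot's back wall to the end stop is 179 mm. Axes as stand_rollers
- bar_grip (a point): centre of the black grip block on the aluminium keeper bar, 34 mm above the bar's underside, midway along it. The block is 40 mm (x) by 20 mm (y), its top 51 mm above the underside: pinch it across y. x runs from the tongue to the plain end, z up from the bar. It starts flat on the worktop, tongue roughly towards the robot
- bar_tongue (a point): tip of the bar's tongue, middle of its lower edge, 86.5 mm to -x of the bar's middle. The tongue is 20 mm long, 8 mm thick, flush with the bar's underside
- bar_end (a point): tip of the bar's plain end, middle of its lower edge, 86.5 mm to +x of the bar's middle
- bar: the keeper bar, 173 mm long (x), 24 mm wide, 12 mm thick, 0.18 kg; origin at the middle of its underside, axes as bar_grip. Seated, its underside clears the wheel's upturned flat by 4 mm
- timer: digital timer lying flat, 62 x 66 x 16 mm, beyond the stand: a bystander; origin under its centre
- flask: glass conical flask, 64 mm wide, 105 mm tall, beyond the stand: a bystander; origin under its centre
- beaker: glass beaker, 70 mm wide, 82 mm tall, beyond the stand: a bystander; origin under its centre

How it is judged:
On the way, in this order (a step that is already met when the one before it is completed fails the run):
1. the wheel's shaft lies on all four rollers (centre within 4 mm, 10 mm along the shaft) (x of wheel_centre in the frame of stand_rollers between -0.004 and 0.004 m and y of wheel_centre in the frame of stand_rollers between -0.01 and 0.01 m and z of wheel_centre in the frame of stand_rollers between -0.004 and 0.004 m and angle between the y axis of wheel_centre and the y axis of stand_rollers, either way round below 0.08 rad).
2. the wheel, let go, has come to rest on the rollers with its flat on top (all of step 1 and x of wheel_flat in the frame of stand_rollers between -0.0065 and 0.0065 m and z of wheel_flat in the frame of stand_rollers above 0.03 m and angular speed of wheel below 0.2 rad/s and contact force between the fingers and wheel below 0.1 N), for 0.3 s.
3. the bar's tongue is under the lip while its other end is raised more than 13 mm over the seat (x of bar_tongue in the frame of stand_ledge between -0.012 and 0.004 m and z of bar_tongue in the frame of stand_ledge between -0.004 and 0.01 m and z of bar_end in the frame of stand_rest above 0.013 m and y of bar_tongue in the frame of stand_ledge between -0.016 and 0.016 m).
At the end, for the whole second after the job is handed in: Wheel still, shaft on the rollers (centre within 4 mm; 10 mm along the shaft), flat on top within 6.5 mm sideways; keeper bar still and level, tongue 4 mm or more under the lip, both ends down within 4 mm, between the cheeks; wheel and bar released (all of step 2 and x of bar_tongue in the frame of stand_ledge below 0.003 m and y of bar_tongue in the frame of stand_ledge between -0.012 and 0.012 m and z of bar_end in the frame of stand_rest between -0.004 and 0.004 m and y of bar_end in the frame of stand_rest between -0.008 and 0.008 m and z of bar_tongue in the frame of stand_ledge between -0.004 and 0.004 m and linear speed of bar below 0.02 m/s and contact force between the fingers and bar below 0.1 N); the robot touches nothing.
It fails at once if the timer, flask or beaker is moved more than 30 mm or tipped over (distance of any of timer, flask, beaker from where it was at the start of the episode above 0.03 m or angle between any of timer, flask, beaker's own z axis and vertical above 0.5 rad).
It fails at once if the wheel is dropped (faster than 0.4 m/s while not held) (contact force between the fingers and wheel below 0.1 N and linear speed of wheel above 0.4 m/s).
It fails at once if the bar is dropped (faster than 0.35 m/s while not held) (contact force between the fingers and bar below 0.1 N and linear speed of bar above 0.35 m/s).
It also fails if it takes over 62 s, if anything falls off the work surface, if the arm or the gripper's body presses on something with over 40 N, if the wrist force passes 120 N, or if a joint passes its speed limit or range.

### The arm

A 6-joint arm with a two-finger parallel gripper is mounted at the origin on a cart in front of the work surface, level with it; the furniture and walls round the work are solid. World frame = base frame: x ahead of the robot, y to its left, z up, the work surface at z = 0. Lengths are in m, angles in rad, forces in N, time in s.
With the tool pointing down it reaches from about 0.35 to 0.975 m from the base axis. Payload 7.1 kg.
Tool frame: the origin (TCP) lies at the very end of the fingers, on their centre line; the grasp point (between the pads) lies 19 mm behind it; z points along the fingers, y is the direction in which the jaws open and shut (so a half turn about z gives the same grasp; the last joint's range is limited). The gripper opens to 88 mm and grips with 3 to 60 N. Pads are 20 mm wide; open, the fingers measure 115 mm over their backs; the gripper's body (75 mm by 178 mm) begins 61 mm behind the grasp point.
Start: joints at [1.189, 0.423, 1.63, -0, 1.089, -0.019], TCP at [0.222, 0.584, 0.223] pointing down, gripper open.
Joint ranges: [-3, 3], [-0.9, 2.11], [0.09, 2.58], [-1.31, 4.45], [0.11, 2.69], [-2.54, 2.54]. Speed limits (rad/s): [2.39, 2.39, 3.01, 3.14, 3.14, 3.14].

### API

Orientations are given as a unit quaternion [w, x, y, z].
In Python, from workcell import ctrl gives the robot as it stands.
- The arm moves only by the tool send_rows, never from a script. Its argument "series" is a list of rows, each a list of 5 numbers: the closure, from -1 (fully open) to 1 (shut), so that 0 is half open, then the shift along the tool's x, y, z in m, then the turn about the tool's z in degrees. A call has 1 to 5 rows; each row shifts and turns the commanded pose from where the row before left it, along the tool's axes as they then stand; what a row does not reach is not made up. A row lasts 1/10 s, in which the tool goes at most 50 mm and 8.59 degrees, less where a joint would pass 70% of its speed; a pose out of reach is approached as far as the arm can. A call is refused whole if a number of a shift passes 0.05 or a number of a turn 8.59, either way. A call with a gripper value outside its range is refused whole. The fingers move at their own pace and stop on an object; "force" is the grip in N (left out, the last holds). Time passes only in rows, so rows that do not move let the fingers close. It gives the time, the measured TCP pose, the force and the opening at its end, in the units of the state.
- ctrl.get_state(): the state, without advancing time (a new reading comes with each control period).
- ctrl.camera(name): name is "scene" or "top" or "wrist"; returns a dict with "img" (384x512x3 uint8, red, green, blue), "depth" (384x512 float32, m along the optical axis (not along the pixel's ray), 0 where there is no reading), "camera_matrix" (3x3 intrinsics, pixels), "eye" and "orientation" of the camera in the world. Camera axes: x right, y down, z forward; pixel columns grow to the right and rows downward; lengths in m; the calibration is good to about 2 mm. A picture is of the moment at which its call begins.
- ctrl.sign_off(): hands the job in, once; it reports no verdict.
The state is a dict: "time": time; "qpos": joint angles; "joint_vel": joint speeds; "joint_torque": joint torques, N m; "ee_pos": TCP position; "ee_rot": TCP orientation; "ft_force": force on the tool from outside, world axes, zero at the start; "torque": the same for the moment, N m; "finger_gap": finger opening in m.
Only numpy, scipy, OpenCV 4.12 (cv2) and the standard library are available. Lean on these libraries where they do the work, as an engineer would, in place of code of your own. Each camera call takes 0.05 s, during which the arm holds its last target. There are 200 camera calls.

## Working session

There is one attempt and no reset: what is moved stays moved. The work goes in short steps, Python scripts to look and compute and a tool call to move; the robot and the scene stay as the last step left them, time stands still between calls to the robot, and variables do not carry over. Pictures are saved under pics/ and viewed, about 8 in all and at most 12, crops included, and the job is handed in when it is done.

Besides the shell and the picture viewer there is one more tool, called after ">>>" as name(argument=value, ...), one argument or row to a line, values as JSON. send_rows: Moves the arm, as the interface text tells. Its arguments: {"type":"object","properties":{"series":{"type":"array"},"force":{"type":"number"}},"required":["series"]}

```bash
mkdir -p pics && cat > h.py <<'E'
import numpy as np, cv2
from scipy.spatial.transform import Rotation as R
from workcell import ctrl
def rot(q): return R.from_quat([q[1],q[2],q[3],q[0]]).as_matrix()
def cam(n,save=None):
    c=ctrl.camera(n); c['R']=rot(c['orientation']); c['eye']=np.array(c['eye'])
    if save: cv2.imwrite(save,c['img'][:,:,::-1]); np.savez(save[:-4],**{k:c[k] for k in('img','depth','camera_matrix','eye','R')})
    return c
def load(f): return dict(np.load(f))
def ray(c,u,v):
    d=np.linalg.inv(c['camera_matrix'])@np.array([u,v,1.]); return c['R']@d
def onplane(c,u,v,z):
    d=ray(c,u,v); return c['eye']+d*(z-c['eye'][2])/d[2]
def cloud(c):
    h,w=c['depth'].shape; u,v=np.meshgrid(np.arange(w),np.arange(h))
    d=np.linalg.inv(c['camera_matrix'])@np.stack([u.ravel(),v.ravel(),np.ones(h*w)])
    return ((c['R']@(d*c['depth'].ravel())).T+c['eye']).reshape(h,w,3)
E
python3 - <<'E'
from h import *
for n in ('scene','top'):
    c=cam(n,f'pics/{n}0.png'); print(n,c['eye'],c['R'].round(3).tolist(),c['camera_matrix'].round(1).tolist())
s=ctrl.get_state(); print(s)
a=cv2.imread('pics/scene0.png');b=cv2.imread('pics/top0.png')
E
```

```text
scene [ 0.04322508 -0.59119679  0.97508222] [[0.768, -0.484, 0.42], [-0.641, -0.583, 0.5], [0.003, -0.652, -0.758]] [[362.5, 0.0, 256.4], [0.0, 362.5, 193.1], [0.0, 0.0, 1.0]]
top [0.41426869 0.01717606 1.05422918] [[0.024, -0.993, 0.114], [-1.0, -0.026, -0.011], [0.014, -0.113, -0.993]] [[389.9, 0.0, 252.8], [0.0, 389.9, 189.1], [0.0, 0.0, 1.0]]
{'time': 0.1, 'qpos': array([ 1.18896669e+00,  4.23760458e-01,  1.63060768e+00, -2.81485233e-06,
        1.08864044e+00, -1.89916441e-02]), 'joint_vel': array([ 0.00101563, -0.00070944, -0.00170903, -0.00120119, -0.00178858,
        0.00060225]), 'joint_torque': array([ 1.03785904e-03, -5.45617926e+01, -2.74325538e+01,  6.46189204e-02,
        1.87482673e-02,  1.22146952e-05]), 'ee_pos': array([0.22161035, 0.58384086, 0.22198424]), 'ee_rot': array([-1.39714222e-04,  1.80424776e-01,  9.83588531e-01, -6.94042872e-04]), 'ft_force': array([-0.5102097 ,  0.21467334, -0.10783149]), 'torque': array([ 0.00911302,  0.03415583, -0.02909432]), 'finger_gap': 0.08783445318546994}
```

View pics/top0.png

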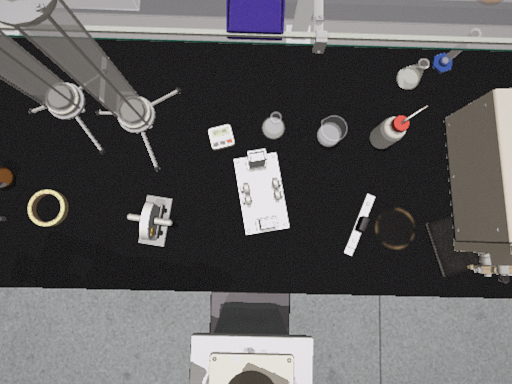

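View pics/scene0.png

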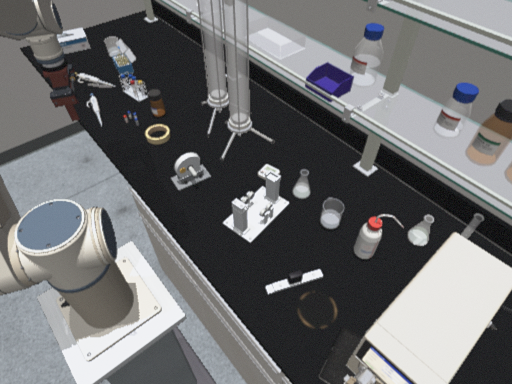

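The top view shows the rack and wheel at (155,220), the stand at (262,193) with a post at each end at (257,158) and (266,224), and the bar at (360,225). The bystanders are at (221,136), (273,127) and (330,133). The scene view shows the same layout.

```bash
python3 - <<'E'
from h import *
c=load('pics/top0.npz'); P=cloud(c)
img=c['img']
def blob(u0,u1,v0,v1,thr,z,name):
    g=img[v0:v1,u0:u1].min(2); m=(g>thr).astype(np.uint8)
    cs,_=cv2.findContours(m,cv2.RETR_EXTERNAL,cv2.CHAIN_APPROX_NONE)
    cs=[k for k in cs if cv2.contourArea(k)>40]
    W=[np.array([onplane(c,p[0][0]+u0,p[0][1]+v0,z)[:2] for p in k]) for k in cs]
    A=np.concatenate(W).astype(np.float32); r=cv2.minAreaRect(A*1000); print(name,len(cs),r)
blob(335,385,185,265,110,0.012,'bar')
blob(225,297,140,243,110,0.01,'stand')
blob(130,180,190,250,90,0.005,'rack')
# depth profile heights
for nm,(u0,u1,v0,v1) in dict(bar=(340,380,190,260),stand=(230,292,145,238),rack=(125,178,190,250)).items():
    Z=P[v0:v1,u0:u1,2]; print(nm,np.histogram(Z,bins=np.arange(-.01,.17,.01))[0])
    for lo in np.arange(0.01,.15,.02):
        m=(Z>lo)&(Z<lo+.02)
        if m.sum()>8: print('  z',round(lo,2),m.sum(),P[v0:v1,u0:u1][m].mean(0).round(4))
crop=img[130:270,120:400,::-1]; cv2.imwrite('pics/crop0.png',cv2.resize(crop,None,fx=2.85,fy=2.85,interpolation=cv2.INTER_CUBIC))
E
```

```text
bar 1 ((446.8177490234375, -281.7854919433594), (26.477602005004883, 174.60646057128906), 67.99791717529297)
stand 1 ((532.5750732421875, -14.856971740722656), (226.25634765625, 121.23555755615234), 10.797313690185547)
rack 1 ((445.7398376464844, 276.9006042480469), (115.05636596679688, 131.2837371826172), 82.68400573730469)
bar [1105 1187  336   16   16   68   61    0    0    0    0    0    0    0
    0    0    0]
  z 0.01 352 [ 0.4551 -0.2828  0.0131]
  z 0.03 84 [ 0.4459 -0.2775  0.0451]
  z 0.05 61 [ 0.4448 -0.2797  0.0518]
stand [1152 3333  462    9   18   17  138  166   12   15   14   40  139   78
  153    1    0]
  z 0.01 471 [ 0.5272 -0.0101  0.012 ]
  z 0.03 35 [ 0.5506 -0.0118  0.04  ]
  z 0.05 304 [ 0.5274 -0.0147  0.0606]
  z 0.07 27 [ 0.5633 -0.0048  0.0801]
  z 0.09 54 [ 0.5634 -0.0053  0.1048]
  z 0.11 217 [ 0.5896 -0.0029  0.1162]
  z 0.13 154 [ 0.4402 -0.0314  0.136 ]
rack [ 989 1211  100   49   87   16   21  169  115   50   92  148  121    0
    0    0    0]
  z 0.01 149 [0.4432 0.2511 0.0168]
  z 0.03 103 [0.4414 0.2518 0.0362]
  z 0.05 190 [0.4416 0.2621 0.0657]
  z 0.07 165 [0.4339 0.2594 0.0772]
  z 0.09 240 [0.4428 0.2645 0.1016]
  z 0.11 121 [0.4432 0.2662 0.1119]
```

View pics/crop0.png

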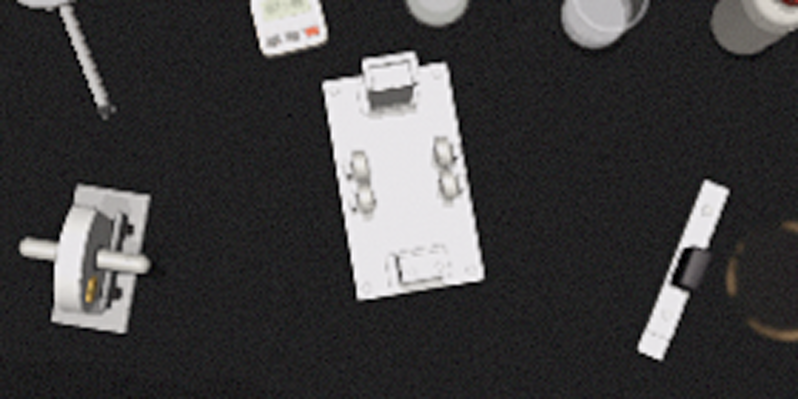

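The crop confirms three things: the plug is on the robot side of the wheel with the flat facing away, the lip post is the nearer one, and the bar's tongue points towards the robot. I'll move over the wheel.

>>> send_rows(
  series=[
    [-1,-0.04,-0.0275,0,0],
    [-1,-0.04,-0.0275,0,0],
    [-1,-0.04,-0.0275,0,0],
    [-1,-0.04,-0.0275,0,0],
    [-1,-0.04,-0.0275,0,0],
  ],
  force=25,
)

```text
time: 0.6
ee_pos: [0.3605, 0.383, 0.2225]
ee_rot: [-0.0, 0.18, 0.984, -0.0]
ft_force: [0.4, 0.6, 0.4]
finger_gap: 0.0879
```

>>> send_rows(
  series=[
    [-1,-0.04,-0.0275,0,0],
    [-1,-0.04,-0.0275,0,0],
    [-1,-0.04,-0.0275,0,0],
    [-1,0,0,0,-6.4],
    [-1,0,0,0,-6.4],
  ],
)

```text
time: 1.1
ee_pos: [0.4436, 0.2633, 0.2224]
ee_rot: [-0.0, 0.069, 0.998, -0.0]
ft_force: [-0.9, -0.8, 0.7]
finger_gap: 0.0879
```

```bash
python3 - <<'E'
from h import *
s=ctrl.get_state(); T=rot(s['ee_rot']); print(s['time'],s['ee_pos'],T.round(3).tolist())
c=cam('wrist','pics/w1.png'); t=cam('top','pics/top1.png')
print(c['eye'],c['R'].round(3).tolist(), c['camera_matrix'][0])
P=cloud(c);Z=P[...,2]; print(np.histogram(Z,bins=np.arange(-.01,.16,.01))[0])
m=(Z>.1)&(Z<.125); q=P[m]; print('disc top',q.mean(0),cv2.minAreaRect((q[:,:2]*1000).astype(np.float32)),Z[m].max())
E
```

```text
1.1 [0.44361249 0.2633116  0.22239772] [[-0.99, 0.138, -0.001], [0.138, 0.99, -0.0], [0.001, -0.0, -1.0]]
[0.36391794 0.27285716 0.38477879] [[0.138, 0.948, 0.287], [0.99, -0.132, -0.041], [-0.001, 0.289, -0.957]] [327.92259962   0.         253.3925594 ]
[44841 94979  2256  1925   814   498   668  1162   976   530  1174  1113
   983     0     0     0]
disc top [0.47161492 0.27263446 0.10863917] ((549.3868408203125, 283.9334716796875), (283.5689697265625, 50.93165588378906), 12.362095832824707) 0.11503501989386417
```

View pics/w1.png

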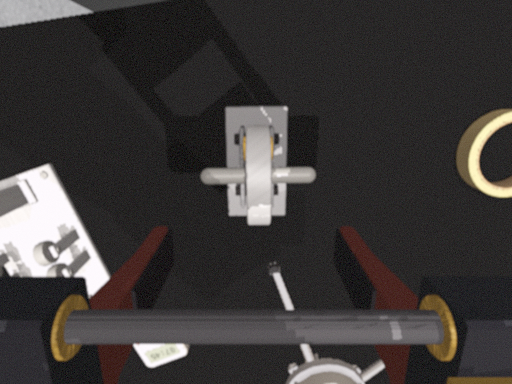

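The wrist view shows the disc strip at (258,175) and the shaft from (203,176) to (315,175). It is almost aligned with the jaws. I'll now measure it more closely.

```bash
python3 - <<'E'
from h import *
c=load('pics/w1.npz'); t=load('pics/top0.npz')
def tri(c1,p1,c2,p2):
    d1=ray(c1,*p1);d2=ray(c2,*p2);d1/=np.linalg.norm(d1);d2/=np.linalg.norm(d2)
    A=np.stack([d1,-d2],1);s=np.linalg.lstsq(A,c2['eye']-c1['eye'],rcond=None)[0]
    a=c1['eye']+d1*s[0];b=c2['eye']+d2*s[1];return (a+b)/2,np.linalg.norm(a-b)
def comp(c,u0,u1,v0,v1,lo,hi):
    P=cloud(c)[v0:v1,u0:u1]; m=(P[...,2]>lo)&(P[...,2]<hi); return P,m
# wrist: shaft mask & rim mask, from depth of each view
P,m=comp(c,190,330,90,235,.058,.08); 
q=P[m]; 
# keep shaft: outside disc thickness
ctr=np.array([.443,.265]); a=np.array([.138,.99]); x=np.array([.99,-.138])
o=(q[:,:2]-ctr)@a; xx=(q[:,:2]-ctr)@x; k=(abs(o)>20e-3)&(abs(xx)<.02)
print('wrist shaft y ext',o[k].min(),o[k].max(),'x ext',xx[k].min(),xx[k].max(),'ztop',np.percentile(q[k][:,2],95))
f=np.polyfit(o[k],xx[k],1);print('fit',f,'world angle deg',82.07-np.degrees(f[0]), 'n',k.sum())
P,m=comp(c,190,330,90,235,.095,.125); q=P[m];o=(q[:,:2]-ctr)@a; xx=(q[:,:2]-ctr)@x
print('wrist rim y',np.percentile(o,[1,50,99]),'x at ztop',np.median(xx[q[:,2]>np.percentile(q[:,2],90)]),'ztop',np.percentile(q[:,2],98))
P,m=comp(t,115,180,190,250,.1,.125); q=P[m];o=(q[:,:2]-ctr)@a; xx=(q[:,:2]-ctr)@x
print('top rim y',np.percentile(o,[1,50,99]),'x at ztop',np.median(xx[q[:,2]>np.percentile(q[:,2],80)]),'ztop',np.percentile(q[:,2],98))
P,m=comp(t,115,180,190,250,.058,.08); q=P[m];o=(q[:,:2]-ctr)@a; xx=(q[:,:2]-ctr)@x;k=(abs(o)>20e-3)&(abs(xx)<.02)
print('top shaft y',o[k].min(),o[k].max(),'x',xx[k].mean(),'fit',np.polyfit(o[k],xx[k],1))
# ray triangulation of shaft ends by edges (brightness)
for nm,cc,(u0,u1,v0,v1) in(('w',c,(190,330,165,186)),('t',t,(115,185,205,232))):
    g=cc['img'][v0:v1,u0:u1].max(2)>75; n,l,st,ce=cv2.connectedComponentsWithStats(g.astype(np.uint8)); i=1+st[1:,4].argmax()
    vv,uu=np.where(l==i); e=[]
    for s in(uu.min(),uu.max()): e.append((s+u0,vv[abs(uu-s)<=2].mean()+v0))
    print(nm,e); globals()['e'+nm]=e
print(tri(c,ew[1],t,et[0]),tri(c,ew[0],t,et[1]))
s=ctrl.get_state();print(s['ee_pos'])
E
```

```text
wrist shaft y ext -0.055900332749308425 0.05832624061938387 x ext -0.007045196589800625 0.0098937179218925 ztop 0.07188671659244474
fit [-0.01437886  0.00012026] world angle deg 82.89384772622076 n 1112
wrist rim y [-0.00970683  0.00149495  0.01200091] x at ztop 0.0010899667762900712 ztop 0.1140603644903317
top rim y [-0.00940568  0.00067497  0.01326567] x at ztop -0.0015029393580639305 ztop 0.11468333645130394
top shaft y -0.05530870702714144 0.056936421679522245 x 0.0001242573635739586 fit [-0.0126595  0.0001198]
w [(np.int64(200), np.float64(175.91666666666666)), (np.int64(315), np.float64(174.5))]
t [(np.int64(127), np.float64(216.16666666666666)), (np.int64(172), np.float64(215.8))]
(array([0.45104989, 0.32265487, 0.06392804]), np.float64(0.001026140989643491)) (array([0.44780256, 0.20830254, 0.04862905]), np.float64(0.016242577439105003))
[0.44295391 0.26438149 0.22238979]
```

>>> send_rows(
  series=[
    [-1,0,0.0017,0.03,-0.8],
    [-1,0,0,0.045,0],
    [-1,0,0,0.04,0],
    [-1,0,0,0.023,0],
    [0.2,0,0,0,0],
  ],
  force=40,
)

```text
time: 1.7
ee_pos: [0.4406, 0.2658, 0.0816]
ee_rot: [-0.003, 0.064, 0.998, -0.002]
ft_force: [0.0, -0.3, 0.4]
finger_gap: 0.0829
```

>>> send_rows(
  series=[
    [1,0,0,0,0],
    [1,0,0,0,0],
    [1,0,0,0,0],
    [1,0,0,0,0],
    [1,0,0,0,0],
  ],
)

```text
time: 2.2
ee_pos: [0.4435, 0.267, 0.0855]
ee_rot: [0.001, 0.063, 0.998, 0.0]
ft_force: [-0.9, -0.3, -0.2]
finger_gap: 0.0434
```

>>> send_rows(
  series=[
    [1,0,0,0,0],
    [1,0,0,0,0],
    [1,0,0,0,0],
    [1,0,0,0,0],
  ],
)

```text
time: 2.6
ee_pos: [0.4431, 0.2666, 0.0847]
ee_rot: [-0.0, 0.063, 0.998, -0.0]
ft_force: [0.2, -0.6, 1.7]
finger_gap: 0.0219
```

```bash
python3 - <<'E'
from h import *
s=ctrl.get_state(); print(s['time'],s['ee_pos'],s['finger_gap'],s['ft_force'])
t=load('pics/top0.npz'); w=load('pics/scene0.npz')
ctr=np.array([.52,-.016]); th=np.radians(10.8)
for nm,c in(('top',t),('scene',w)):
    P=cloud(c).reshape(-1,3)
    for it in range(3):
        x=np.array([np.cos(th),np.sin(th)]);y=np.array([-x[1],x[0]])
        X=(P[:,:2]-ctr)@x;Y=(P[:,:2]-ctr)@y;Z=P[:,2]
        box=(abs(X)<.12)&(abs(Y)<.075)
        if it==0: pass
        lip=box&(Z>.128)&(Z<.145)&(X<0); seat=box&(Z>.108)&(Z<.13)&(X>.04)
        a=P[lip,:2].mean(0);b=P[seat,:2].mean(0)
    print(nm,'lip',lip.sum(),X[lip].min(),X[lip].max(),Y[lip].min(),Y[lip].max(),np.median(Z[lip]))
    print(' seat',seat.sum(),X[seat].min(),X[seat].max(),Y[seat].min(),Y[seat].max(),np.percentile(Z[seat],[10,50,90]))
    r=box&(Z>.045)&(Z<.072)&(abs(X)<.045)
    for sy in(-1,1):
        for sx in(-1,1):
            m=r&(Y*sy>.02)&((X-0.008)*sx>0)
            if m.sum():print('  roller',sx,sy,m.sum(),X[m].mean().round(4),Y[m].mean().round(4),np.percentile(Z[m],95).round(4))
    b=box&(Z>.002)&(Z<.02); q=P[b]; print(' base z',np.median(q[:,2]),cv2.minAreaRect((q[:,:2]*1000).astype(np.float32)))
E
```

```text
2.6 [0.4431463  0.2666427  0.08470676] 0.021857953619144922 [ 0.18413052 -0.56248019  1.73890333]
top lip 154 -0.09176311421913681 -0.07090116493972054 -0.02020822369836831 0.019810492456740256 0.13588135726825978
 seat 213 0.07375445239980823 0.09980557349051228 -0.02279673324838881 0.02292006371150513 [0.11027162 0.11358512 0.12291381]
  roller -1 -1 78 -0.01 -0.0395 0.066
  roller 1 -1 67 0.0194 -0.0401 0.067
  roller -1 1 76 -0.0101 0.0399 0.0661
  roller 1 1 63 0.0192 0.0409 0.0669
 base z 0.007807730527473522 ((520.29150390625, -15.989822387695312), (239.33534240722656, 149.7819061279297), 10.854397773742676)
scene lip 86 -0.09205541566771182 -0.06976119181340959 -0.024183004733964845 0.017521317110700273 0.13352148815132264
 seat 108 0.07325106908527436 0.10197967547013018 -0.026703831300396268 0.021080771651258802 [0.10918106 0.11374311 0.12043638]
  roller -1 -1 55 -0.0126 -0.0453 0.0651
  roller 1 -1 49 0.0179 -0.0459 0.0644
  roller -1 1 45 -0.0106 0.0348 0.0629
  roller 1 1 43 0.0178 0.0345 0.0651
 base z 0.006076027138731899 ((526.1709594726562, -17.112503051757812), (222.6207733154297, 143.38873291015625), 13.046384811401367)
```

>>> send_rows(
  series=[
    [1,0,0,-0.02,0],
    [1,0,0,-0.03,0],
    [1,0,0,-0.04,0],
    [1,0,0,-0.04,0],
    [1,0,0,-0.03,0],
  ],
)

```text
time: 3.1
ee_pos: [0.4429, 0.2667, 0.2463]
ee_rot: [0.0, 0.063, 0.998, 0.0]
ft_force: [0.5, 1.1, -5.2]
finger_gap: 0.0217
```

>>> send_rows(
  series=[
    [1,-0.015,-0.029,0,0],
    [1,-0.015,-0.029,0,0],
    [1,-0.015,-0.029,0,0],
    [1,-0.015,-0.029,0,0],
    [1,-0.015,-0.029,0,0],
  ],
)

```text
time: 3.6
ee_pos: [0.4988, 0.1121, 0.2438]
ee_rot: [-0.001, 0.063, 0.998, -0.0]
ft_force: [0.1, 0.4, -3.7]
finger_gap: 0.0219
```

>>> send_rows(
  series=[
    [1,0,0,0,-6],
    [1,0,0,0,-6],
    [1,0,0,0,-5.9],
    [1,0,0,0,0],
    [1,0,0,0,0],
  ],
)

```text
time: 4.1
ee_pos: [0.4988, 0.1135, 0.2441]
ee_rot: [-0.001, -0.092, 0.996, -0.0]
ft_force: [0.0, -0.1, -4.8]
finger_gap: 0.0222
```

```bash
cat > stand.py <<'E'
from h import *
def fit(c,ctr,th,hand=None):
    P=cloud(c).reshape(-1,3)
    x=np.array([np.cos(th),np.sin(th)]);y=np.array([-x[1],x[0]])
    X=(P[:,:2]-ctr)@x;Y=(P[:,:2]-ctr)@y;Z=P[:,2]; box=(abs(X)<.12)&(abs(Y)<.075)
    for nm,m in(('lip',box&(Z>.128)&(Z<.145)&(X<-.05)),('seat',box&(Z>.105)&(Z<.13)&(X>.05))):
        if m.sum()>20: print(nm,m.sum(),'X',np.percentile(X[m],[2,98]).round(4),'Y',np.percentile(Y[m],[2,98]).round(4),'Z',np.percentile(Z[m],[10,50,90]).round(4))
    r=box&(Z>.048)&(Z<.072)&(abs(X)<.045)
    for sy in(-1,1):
        for sx in(-1,1):
            m=r&(Y*sy>.02)&(X*sx>0)
            if m.sum()>10:print('roller',sx,sy,m.sum(),'X',X[m].mean().round(4),'Y',Y[m].mean().round(4),np.percentile(Z[m],95).round(4))
E
python3 - <<'E'
from stand import *
s=ctrl.get_state(); T=rot(s['ee_rot']); print(s['time'],s['ee_pos'],T.round(3).tolist(),s['finger_gap'],s['ft_force'])
c=cam('wrist','pics/w2.png'); fit(c,np.array([.5241,-.015]),np.radians(10.8))
E
```

```text
4.1 [0.49883497 0.11345694 0.24406895] [[-0.983, -0.183, -0.001], [-0.183, 0.983, -0.0], [0.001, 0.0, -1.0]] 0.022182615072629995 [ 0.03576295 -0.11416721 -4.79321411]
lip 1485 X [-0.0947 -0.0745] Y [-0.02    0.0186] Z [0.135  0.1363 0.1376]
seat 1433 X [0.0708 0.0944] Y [-0.0228  0.0218] Z [0.11   0.1129 0.122 ]
roller -1 -1 490 X -0.0154 Y -0.0387 0.0662
roller 1 -1 461 X 0.0142 Y -0.0388 0.066
roller -1 1 451 X -0.0154 Y 0.0406 0.066
roller 1 1 436 X 0.0139 Y 0.0408 0.0663
```

View pics/w2.png

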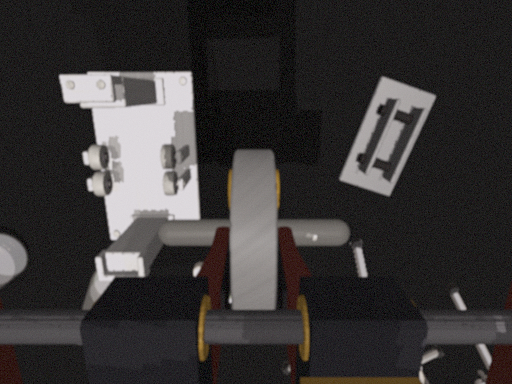

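The stand's place from the wrist camera agrees with the top view to within 1 mm, and the wheel hangs true in the jaws with its shaft at row 233. I'll move over the rollers.

>>> send_rows(
  series=[
    [1,0,-0.026,0,0],
    [1,0,-0.026,0,0],
    [1,-0.001,-0.027,0,-0.3],
    [1,0,-0.026,0,0],
    [1,0,-0.0255,0,0],
  ],
)

```text
time: 4.65
ee_pos: [0.5249, -0.0153, 0.2445]
ee_rot: [-0.0, -0.095, 0.995, 0.0]
ft_force: [0.5, 0.3, -5.3]
finger_gap: 0.0216
```

>>> send_rows(
  series=[
    [1,0,0,0.02,0],
    [1,0,0,0.03,0],
    [1,0,0,0.03,0],
    [1,0,0,0.02,0],
    [1,0,0,0,0],
  ],
)

```text
time: 5.15
ee_pos: [0.5226, -0.0143, 0.142]
ee_rot: [-0.003, -0.095, 0.995, 0.0]
ft_force: [-0.1, -0.0, -5.0]
finger_gap: 0.0221
```

```bash
python3 - <<'E'
from h import *
s=ctrl.get_state(); T=rot(s['ee_rot']); print(s['time'],s['ee_pos'],T.round(3).tolist(),s['finger_gap'],s['ft_force'])
c0=np.array([.5235,-.0147]);th=np.radians(10.8);x=np.array([np.cos(th),np.sin(th)]);y=np.array([-x[1],x[0]])
print('tcp in stand',(s['ee_pos'][:2]-c0)@x,(s['ee_pos'][:2]-c0)@y)
# shaft relative to TCP in carry picture w2
c=load('pics/w2.npz');P=cloud(c).reshape(-1,3);p=np.array([.49883,.11346,.24407]);T2=np.array([[-.983,-.183,0],[-.183,.983,0],[0,0,-1]])
L=(P-p)@T2; m=(abs(L[:,1])>.02)&(abs(L[:,1])<.06)&(abs(L[:,0])<.02)&(L[:,2]>.005)&(L[:,2]<.04); q=L[m]
print('shaft in tool: y',q[:,1].min(),q[:,1].max(),'x',np.percentile(q[:,0],[2,50,98]),'ztop',np.percentile(q[:,2],[2,10]),'slope',np.polyfit(q[:,1],q[:,0],1))
c=cam('top','pics/top2.png')
E
```

```text
5.15 [ 0.52263977 -0.0142855   0.14198066] [[-0.982, -0.19, -0.006], [-0.19, 0.982, 0.0], [0.006, 0.001, -1.0]] 0.022052510001140165 [-0.09718584 -0.04508962 -5.04819413]
tcp in stand -0.0007673246044123679 0.0005683503490363164
shaft in tool: y -0.058977508692707965 0.05598496748370433 x [-0.00670516  0.002185    0.00689781] ztop [0.01273303 0.01339581] slope [-5.44830760e-05  1.56655603e-03]
```

>>> send_rows(
  series=[
    [1,-0.001,0,0.02,0],
    [1,0,0,0.015,0],
    [1,0,0,0.008,0],
    [1,0,0,0.004,0],
    [1,0,0,0,0],
  ],
)

```text
time: 5.7
ee_pos: [0.5262, -0.0142, 0.0981]
ee_rot: [0.0, -0.096, 0.995, -0.0]
ft_force: [-1.2, -0.0, -4.1]
finger_gap: 0.0218
```

>>> send_rows(
  series=[
    [1,0,0,0.002,0],
    [1,0,0,0.001,0],
    [1,0,0,0.001,0],
    [1,0,0,0.001,0],
    [1,0,0,0,0],
  ],
)

```text
time: 6.2
ee_pos: [0.5258, -0.0143, 0.0926]
ee_rot: [-0.0, -0.096, 0.995, 0.0]
ft_force: [-0.1, -0.3, -5.7]
finger_gap: 0.022
```

>>> send_rows(
  series=[
    [1,0.0015,0,0.001,0],
    [1,0,0,0.001,0],
    [1,0,0,0.001,0],
    [1,0,0,0,0],
    [1,0,0,0,0],
  ],
)

```text
time: 6.7
ee_pos: [0.5241, -0.0146, 0.0896]
ee_rot: [-0.0, -0.096, 0.995, 0.0]
ft_force: [-0.8, -0.3, -3.2]
finger_gap: 0.022
```

>>> send_rows(
  series=[
    [1,0,0,0.0005,0],
    [1,0,0,0,0],
    [1,0,0,0,0],
  ],
)

```text
time: 7.0
ee_pos: [0.5242, -0.0146, 0.0894]
ee_rot: [-0.0, -0.096, 0.995, 0.0]
ft_force: [-3.3, -0.1, 3.1]
finger_gap: 0.0214
```

>>> send_rows(
  series=[
    [1,0.0006,0,0,0],
    [1,0,0,0,0],
    [-1,0,0,0,0],
    [-1,0,0,0,0],
    [-1,0,0,0,0],
  ],
)

```text
time: 7.5
ee_pos: [0.5243, -0.0147, 0.0893]
ee_rot: [0.001, -0.096, 0.995, -0.0]
ft_force: [0.4, 0.0, 0.2]
finger_gap: 0.0426
```

>>> send_rows(
  series=[
    [-1,0,0,0,0],
    [-1,0,0,0,0],
    [-1,0,0,-0.02,0],
    [-1,0,0,-0.04,0],
    [-1,0,0,-0.04,0],
  ],
)

```text
time: 8.0
ee_pos: [0.5231, -0.0146, 0.1897]
ee_rot: [-0.001, -0.096, 0.995, 0.0]
ft_force: [1.1, 0.5, 1.0]
finger_gap: 0.0823
```

>>> send_rows(
  series=[
    [-1,0,0,-0.05,0],
    [-1,0,0,-0.02,0],
    [-1,0,0,0,0],
  ],
)

```text
time: 8.3
ee_pos: [0.5259, -0.0148, 0.2628]
ee_rot: [0.004, -0.096, 0.995, -0.001]
ft_force: [0.4, -0.3, -1.0]
finger_gap: 0.0874
```

```bash
python3 - <<'E'
from h import *
s=ctrl.get_state(); T=rot(s['ee_rot']); print(s['time'],s['ee_pos'],T.round(3).tolist(),s['finger_gap'],s['ft_force'])
c=cam('wrist','pics/w3.png')
E
```

```text
8.3 [ 0.525886   -0.01477186  0.26279301] [[-0.982, -0.191, 0.007], [-0.191, 0.982, -0.0], [-0.007, -0.002, -1.0]] 0.08739989263659796 [ 0.42066694 -0.27584255 -1.04495048]
```

View pics/w3.png

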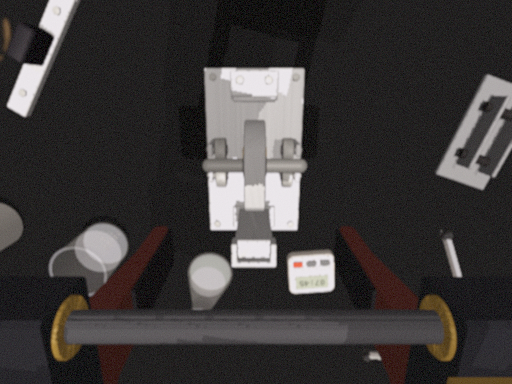

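The wheel lies on the rollers, with its shaft across (205..305,165), and the fingers are clear. I'll go on to the bar while it swings out.

>>> send_rows(
  series=[
    [-1,0.021,-0.041,0,0],
    [-1,0.021,-0.041,0,0],
    [-1,0.021,-0.041,0,0],
    [-1,0.021,-0.041,0,0],
    [-1,0.021,-0.041,0,0],
  ],
)

```text
time: 8.85
ee_pos: [0.4581, -0.237, 0.257]
ee_rot: [-0.001, -0.096, 0.995, 0.001]
ft_force: [-0.2, 0.9, -0.4]
finger_gap: 0.0882
```

>>> send_rows(
  series=[
    [-1,0.021,-0.041,0.01,0],
    [-1,0,0,0.02,8.2],
    [-1,0,0,0.01,8.2],
    [-1,0,0,0,8.2],
    [-1,0,0,0,8.2],
  ],
)

```text
time: 9.35
ee_pos: [0.4456, -0.2796, 0.2163]
ee_rot: [-0.002, 0.192, 0.981, 0.001]
ft_force: [-0.2, 0.6, 0.6]
finger_gap: 0.0879
```

>>> send_rows(
  series=[
    [-1,0,0,0,0],
    [-1,0,0,0,0],
  ],
)

```text
time: 9.55
ee_pos: [0.4464, -0.2798, 0.2178]
ee_rot: [-0.001, 0.187, 0.982, 0.0]
ft_force: [0.5, -0.3, 0.2]
finger_gap: 0.0878
```

```bash
cat > bar.py <<'E'
from h import *
def bar(c,ctr,ang,z0=0.0):
    P=cloud(c).reshape(-1,3); I=c['img'].reshape(-1,3).astype(int)
    near=(np.linalg.norm(P[:,:2]-ctr,axis=1)<.13)
    top=near&(I.min(1)>110)&(P[:,2]>-.005)&(P[:,2]<.02)
    r=cv2.minAreaRect((P[top][:,:2]*1000).astype(np.float32)); print('bar rect',r,top.sum(),'z',np.percentile(P[top][:,2],[10,50,90]))
    g=near&(P[:,2]>.043)&(P[:,2]<.06)
    r=cv2.minAreaRect((P[g][:,:2]*1000).astype(np.float32)); print('grip rect',r,g.sum(),'z',np.percentile(P[g][:,2],[10,50,90]),'mean',P[g].mean(0))
E
python3 - <<'E'
from bar import *
s=ctrl.get_state(); T=rot(s['ee_rot']); print(s['time'],s['ee_pos'],T.round(3).tolist())
c=cam('wrist','pics/w4.png'); bar(c,np.array([.447,-.281]),0); bar(load('pics/top0.npz'),np.array([.447,-.281]),0)
E
```

```text
9.55 [ 0.44643333 -0.27975871  0.2177771 ] [[-0.93, 0.368, -0.002], [0.368, 0.93, 0.001], [0.002, 0.0, -1.0]]
bar rect ((449.37750244140625, -283.2695617675781), (26.891281127929688, 180.96328735351562), 68.41976928710938) 2463 z [0.00717634 0.01185843 0.01326293]
grip rect ((447.002197265625, -282.4020080566406), (18.974735260009766, 39.86334228515625), 68.8281478881836) 706 z [0.04879205 0.05085849 0.05195459] mean [ 0.44617539 -0.28194542  0.05060013]
bar rect ((447.6773986816406, -284.1712646484375), (29.637699127197266, 176.86595153808594), 68.22579956054688) 508 z [0.00542623 0.01123358 0.01424545]
grip rect ((446.1092224121094, -280.488525390625), (19.88875389099121, 40.435882568359375), 69.92432403564453) 124 z [0.04664921 0.04996216 0.05270238] mean [ 0.4456469  -0.27958671  0.04987912]
```

View pics/w4.png

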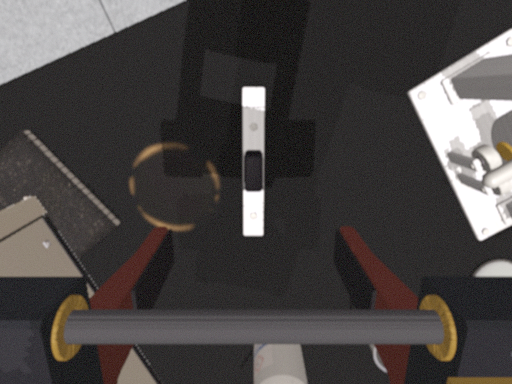

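The bar lies straight between the jaws, with its block at (254,170) and tongue end up. The height readings are right: block top 51 mm, bar top 12 mm. I'll grasp it.

>>> send_rows(
  series=[
    [-1,-0.001,-0.002,0.045,0],
    [-0.6,0,0,0.05,0],
    [-0.4,0,0,0.05,0],
    [-0.2,0,0,0.04,0],
    [0,0,0,0.015,0],
  ],
  force=15,
)

```text
time: 10.1
ee_pos: [0.445, -0.2809, 0.0156]
ee_rot: [-0.003, 0.188, 0.982, 0.001]
ft_force: [0.9, -0.2, -0.2]
finger_gap: 0.059
```

>>> send_rows(
  series=[
    [0.2,0,0,0,0],
    [1,0,0,0,0],
    [1,0,0,0,0],
    [1,0,0,0,0],
    [1,0,0,0,0],
  ],
)

```text
time: 10.6
ee_pos: [0.4482, -0.2829, 0.0206]
ee_rot: [0.001, 0.189, 0.982, -0.0]
ft_force: [1.4, 0.8, 12.1]
finger_gap: 0.02
```

>>> send_rows(
  series=[
    [1,0,0,0,0],
    [1,0,0,0,0],
    [1,0,0,0,0],
  ],
)

```text
time: 10.9
ee_pos: [0.4482, -0.2829, 0.0206]
ee_rot: [0.001, 0.189, 0.982, -0.0]
ft_force: [-0.2, 0.8, 8.0]
finger_gap: 0.0198
```

>>> send_rows(
  series=[
    [1,0,0,-0.02,0],
    [1,0,0,-0.03,0],
    [1,0,0,-0.05,0],
    [1,0,0,-0.05,0],
    [1,0,0,-0.05,0],
  ],
)

```text
time: 11.4
ee_pos: [0.4467, -0.2821, 0.2213]
ee_rot: [-0.0, 0.189, 0.982, -0.0]
ft_force: [0.7, -0.6, -2.8]
finger_gap: 0.0199
```

>>> send_rows(
  series=[
    [1,0.026,0.0327,-0.03,0],
    [1,0.026,0.0327,0,0],
    [1,0.026,0.0327,0,0],
    [1,0.026,0.0327,0,0],
    [1,0.026,0.0327,0,0],
  ],
)

```text
time: 11.9
ee_pos: [0.3865, -0.0821, 0.2487]
ee_rot: [0.0, 0.189, 0.982, 0.0]
ft_force: [-0.1, 0.6, -1.5]
finger_gap: 0.02
```

>>> send_rows(
  series=[
    [1,0.026,0.0327,0,0],
    [1,0,0,0,-8.15],
    [1,0,0,0,-8.15],
    [1,0,0,0,-8.15],
    [1,0,0,0,-8.15],
  ],
)

```text
time: 12.4
ee_pos: [0.3752, -0.0432, 0.2486]
ee_rot: [0.0, -0.098, 0.995, -0.0]
ft_force: [-0.6, 0.3, -1.0]
finger_gap: 0.0198
```

>>> send_rows(
  series=[
    [1,0,0,0,0],
    [1,0,0,0,0],
  ],
)

```text
time: 12.6
ee_pos: [0.3754, -0.0435, 0.2485]
ee_rot: [0.0, -0.092, 0.996, -0.0]
ft_force: [0.4, 1.1, -1.8]
finger_gap: 0.0196
```

```bash
cat > held.py <<'E'
from h import *
from stand import fit
C0=np.array([.5235,-.0147]);th=np.radians(10.8);X=np.array([np.cos(th),np.sin(th)]);Y=np.array([-X[1],X[0]])
def st(p): p=np.asarray(p);d=p[...,:2]-C0; return np.stack([d@X,d@Y,p[...,2]],-1)
def rep():
    s=ctrl.get_state(); T=rot(s['ee_rot']); print(s['time'],'stand-frame tcp',st(s['ee_pos']).round(4),'yaw off',round(np.degrees(np.arctan2(T[1,1],T[0,1]))-100.8,2),s['finger_gap'].round(4),s['ft_force'].round(1)); return s,T
def barheld(c,s,T,lo=.002,hi=.045):
    L=(cloud(c).reshape(-1,3)-s['ee_pos'])@T   # tool frame
    I=c['img'].reshape(-1,3).min(1)
    m=(abs(L[:,1])<.016)&(abs(L[:,0])<.1)&(abs(L[:,0])>.022)&(L[:,2]>-.01)&(L[:,2]<hi)&(I>90); q=L[m]
    if len(q)<30: print('few',len(q)); return
    b=-q[:,0]   # bar x (towards plain end)
    f=np.polyfit(b,-q[:,2],1); print('n',len(q),'bar top: tilt deg',np.degrees(np.arctan(f[0])).round(2),'z at grip rel tcp',f[1].round(4),'x range',np.percentile(b,[.5,99.5]).round(4),'y',q[:,1].min().round(4),q[:,1].max().round(4),'yaw',np.degrees(np.polyfit(b,q[:,1],1)[0]).round(2))
E
python3 - <<'E'
from held import *
s,T=rep(); c=cam('wrist','pics/w5.png'); barheld(c,s,T); fit(c,C0,th)
P=st(cloud(c)); m=(abs(P[...,0])<.035)&(abs(P[...,1])<.011)&(P[...,2]>.095)&(P[...,2]<.125); q=P[m]
if len(q)>20: print('flat',len(q),np.polyfit(q[:,0],q[:,2],1),np.percentile(q[:,0],[1,99]))
E
```

```text
Traceback (most recent call last):
  File "held.py", line 6, in rep
    s=ctrl.get_state(); T=rot(s['ee_rot']); print(s['time'],'stand-frame tcp',st(s['ee_pos']).round(4),'yaw off',round(np.degrees(np.arctan2(T[1,1],T[0,1]))-100.8,2),s['finger_gap'].round(4),s['ft_force'].round(1)); return s,T
                                                                                                                                                                      ^^^^^^^^^^^^^^^^^^^^^
AttributeError: 'float' object has no attribute 'round'
```

```bash
sed -i "s/s\['finger_gap'\].round(4)/round(s['finger_gap'],4)/" held.py && cat > look.py <<'E'
import sys
from held import *
s,T=rep(); c=cam('wrist','pics/%s.png'%sys.argv[1]); barheld(c,s,T)
if len(sys.argv)>2:
    fit(c,C0,th); P=st(cloud(c)); m=(abs(P[...,0])<.035)&(abs(P[...,1])<.011)&(P[...,2]>.095)&(P[...,2]<.125); q=P[m]
    if len(q)>20: print('flat',len(q),np.polyfit(q[:,0],q[:,2],1),np.percentile(q[:,0],[1,99]))
E
python3 look.py w5 1
```

```text
12.6 stand-frame tcp [-0.1509 -0.0005  0.2485] yaw off -0.21 0.0196 [ 0.4  1.1 -1.8]
n 6404 bar top: tilt deg 1.09 z at grip rel tcp -0.0085 x range [-0.0884  0.0823] y -0.0134 0.0107 yaw 0.07
seat 753 X [0.0709 0.0911] Y [-0.0238  0.0202] Z [0.1079 0.1119 0.1206]
```

View pics/w5.png

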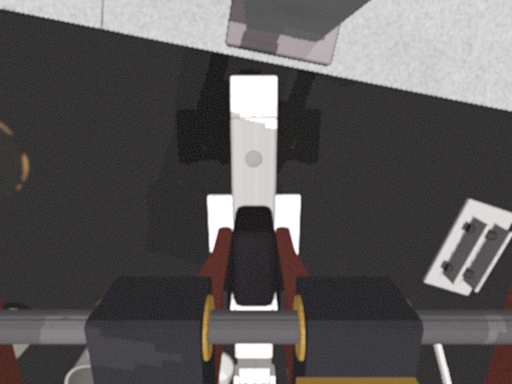

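The bar is held square and level in the jaws, with its tongue tip at (253,77). Only tilting is left before insertion. I'll check the wheel with the scene camera, then lower the plain end onto the lip's top edge so the bar pivots in the pads.

>>> send_rows(
  series=[
    [1,0,0,0.03,0],
    [1,0,0,0.03,0],
    [1,0,0,0.02,0],
    [1,0,0,0.008,0],
    [1,0,0,0,0],
  ],
)

```text
time: 13.15
ee_pos: [0.375, -0.0434, 0.1597]
ee_rot: [-0.001, -0.093, 0.996, 0.0]
ft_force: [-1.2, -0.2, -1.4]
finger_gap: 0.0202
```

>>> send_rows(
  series=[
    [1,0,0,0.003,0],
    [1,0,0,0.002,0],
    [1,0,0,0.002,0],
    [1,0,0,0.002,0],
    [1,0,0,0,0],
  ],
)

```text
time: 13.65
ee_pos: [0.3753, -0.0436, 0.1514]
ee_rot: [-0.0, -0.094, 0.996, -0.0]
ft_force: [-4.7, -2.1, 3.7]
finger_gap: 0.0196
```

```bash
python3 look.py w6; python3 - <<'E'
from held import *
c=cam('scene','pics/scene2.png'); P=st(cloud(c))
m=(abs(P[...,0])<.06)&(abs(P[...,1])<.016)&(P[...,2]>.02)&(P[...,2]<.125); q=P[m]
for a in np.arange(-.05,.05,.01):
    k=(q[:,0]>=a)&(q[:,0]<a+.01); 
    if k.sum(): print(round(a+.005,3),k.sum(),q[k,2].max().round(4))
v,u=np.where(m); print(u.min(),u.max(),v.min(),v.max())
im=c['img'][120:280,180:360,::-1]; cv2.imwrite('pics/crop2.png',cv2.resize(im,None,fx=4,fy=3.7,interpolation=cv2.INTER_CUBIC))
E
```

```text
13.65 stand-frame tcp [-0.151  -0.0006  0.1514] yaw off 0.01 0.0196 [-4.7 -2.1  3.7]
n 6508 bar top: tilt deg 5.2 z at grip rel tcp -0.0087 x range [-0.0862  0.0838] y -0.0159 0.0138 yaw 0.01
-0.045 35 0.0923
-0.035 27 0.1019
-0.025 39 0.1106
-0.015 42 0.111
-0.005 42 0.1124
0.005 31 0.1085
0.015 33 0.1057
0.025 39 0.1076
0.035 35 0.1025
0.045 14 0.0896
247 268 186 215
```

View pics/crop2.png

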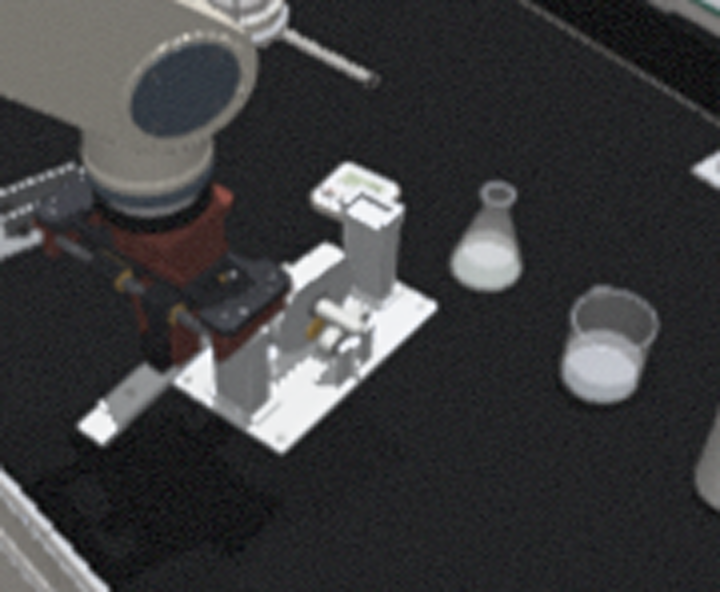

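The scene view shows the wheel with its straight flat on top and the plug below the shaft. The heights are about 108 mm across x ±25 mm, so it has settled. The bar is tilted about 4°, so I'll add more.

>>> send_rows(
  series=[
    [1,0,0,0.0015,0],
    [1,0,0,0.0015,0],
    [1,0,0,0,0],
    [1,0,0,-0.02,0],
    [1,0,0,-0.03,0],
  ],
)

```text
time: 14.25
ee_pos: [0.3749, -0.0432, 0.1978]
ee_rot: [-0.001, -0.094, 0.996, 0.001]
ft_force: [1.8, -1.2, -1.0]
finger_gap: 0.0197
```

>>> send_rows(
  series=[
    [1,0,0,-0.03,0],
    [1,0,0,0,0],
    [1,0,0,0,0],
  ],
)

```text
time: 14.55
ee_pos: [0.3762, -0.0434, 0.2284]
ee_rot: [0.001, -0.094, 0.996, -0.0]
ft_force: [0.2, 0.3, -2.5]
finger_gap: 0.0201
```

```bash
python3 look.py w7 1; python3 - <<'E'
from held import *
c=load('pics/w7.npz'); s=ctrl.get_state(); T=rot(s['ee_rot'])
L=(cloud(c).reshape(-1,3)-s['ee_pos'])@T; I=c['img'].reshape(-1,3).min(1)
m=(abs(L[:,1])<.016)&(L[:,0]>.03)&(L[:,0]<.1)&(L[:,2]>-.01)&(L[:,2]<.045)&(I>90); q=L[m]
for a,b in((.03,.062),(.07,.086)):
    k=(q[:,0]>a)&(q[:,0]<b); f=np.polyfit(-q[k,0],-q[k,2],1); print(k.sum(),np.degrees(np.arctan(f[0])),'at tip',np.polyval(f,-.0865),'at 0',f[1])
print('tip',np.percentile(q[:,0],[99,99.9]),'y mid at tip',np.percentile(q[q[:,0]>.07][:,1],[2,98]))
E
```

```text
14.55 stand-frame tcp [-0.1501 -0.0006  0.2284] yaw off 0.02 0.0201 [ 0.2  0.3 -2.5]
n 6631 bar top: tilt deg 8.41 z at grip rel tcp -0.0081 x range [-0.0853  0.0838] y -0.0134 0.0106 yaw -0.02
seat 215 X [0.0704 0.0729] Y [-0.0233  0.0201] Z [0.1056 0.1085 0.1108]
2625 7.709829148049345 at tip -0.01844800469872746 at 0 -0.006737635067985478
1238 8.167772130424801 at tip -0.022640071414186988 at 0 -0.010224892046173826
tip [0.08400259 0.08452245] y mid at tip [-0.01317726  0.00993233]
```

The tilt is now about 7.8° with the tongue end low. I'll carry it over the stand.

>>> send_rows(
  series=[
    [1,-0.03,0,0,0],
    [1,-0.036,0.0015,0,0],
    [1,-0.036,0,0,0],
    [1,-0.036,0,0,0],
    [1,-0.031,0,0,0],
  ],
)

```text
time: 15.1
ee_pos: [0.5422, -0.0098, 0.226]
ee_rot: [-0.001, -0.094, 0.996, 0.0]
ft_force: [1.0, 0.5, -1.3]
finger_gap: 0.0199
```

>>> send_rows(
  series=[
    [1,0,0,0.02,0],
    [1,0,0,0.025,0],
    [1,0,0,0.015,0],
    [1,0,0,0,0],
    [1,0,0,0,0],
  ],
)

```text
time: 15.6
ee_pos: [0.5406, -0.0102, 0.1671]
ee_rot: [-0.001, -0.094, 0.996, 0.0]
ft_force: [-0.1, -0.6, -1.4]
finger_gap: 0.0197
```

```bash
python3 look.py w8 1; python3 - <<'E'
from held import *
c=load('pics/w8.npz'); s=ctrl.get_state(); T=rot(s['ee_rot']); W=cloud(c).reshape(-1,3)
L=(W-s['ee_pos'])@T; I=c['img'].reshape(-1,3).min(1); S=st(W)
m=(abs(L[:,1])<.018)&(L[:,0]>.05)&(L[:,0]<.1)&(L[:,2]>-.01)&(L[:,2]<.028)&(I>90); q=S[m]
print('tongue tip stand',np.percentile(q[:,0],[.5,2]),'y',np.percentile(q[q[:,0]<-.045][:,1],[2,98]),'z top at tip',np.median(q[q[:,0]<np.percentile(q[:,0],5),2]))
m=(abs(S[:,1])<.03)&(S[:,0]<-.066)&(S[:,0]>-.11)&(S[:,2]>.125)&(S[:,2]<.145)&(I>60); q=S[m];print('lip',len(q),np.percentile(q,[2,98],axis=0).round(4).tolist())
E
```

```text
15.6 stand-frame tcp [0.0177 0.0012 0.1671] yaw off 0.01 0.0197 [-0.1 -0.6 -1.4]
n 7709 bar top: tilt deg 9.64 z at grip rel tcp -0.0086 x range [-0.0995  0.0837] y -0.016 0.016 yaw -0.2
lip 3493 X [-0.0938 -0.0598] Y [-0.0208  0.0169] Z [0.1354 0.1366 0.1441]
seat 63 X [0.0797 0.0925] Y [-0.0171  0.0165] Z [0.1119 0.119  0.1221]
roller -1 -1 767 X -0.0143 Y -0.041 0.0712
roller 1 -1 426 X 0.0179 Y -0.0416 0.0712
roller -1 1 749 X -0.0145 Y 0.0378 0.071
roller 1 1 425 X 0.0178 Y 0.0379 0.071
tongue tip stand [-0.06767868 -0.06716342] y [-0.01180973  0.01132883] z top at tip 0.14418716343250196
lip 3172 [[-0.0938, -0.021, 0.1335], [-0.0669, 0.017, 0.1442]]
```

View pics/w8.png

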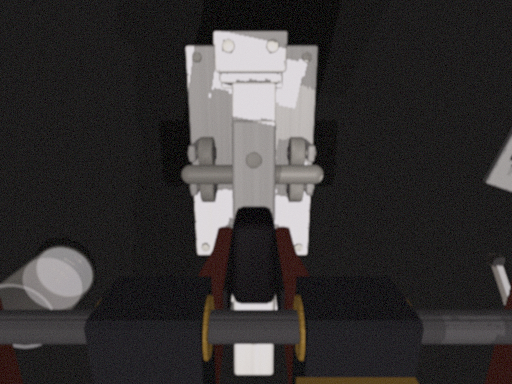

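The tongue tip (row 82) is just short of the lip edge (row 72) and centred in y. I'll lower it to slot height, then slide it under.

>>> send_rows(
  series=[
    [1,0,-0.001,0.01,0],
    [1,0,0,0.007,0],
    [1,0,0,0.0035,0],
    [1,0,0,0,0],
    [1,0,0,0,0],
  ],
)

```text
time: 16.15
ee_pos: [0.5416, -0.0113, 0.1479]
ee_rot: [0.0, -0.094, 0.996, -0.0]
ft_force: [-0.1, -0.4, -0.7]
finger_gap: 0.0203
```

>>> send_rows(
  series=[
    [1,0.004,0,0,0],
    [1,0.005,0,0,0],
    [1,0.004,0,0,0],
    [1,0.003,0,0,0],
    [1,0,0,0,0],
  ],
)

```text
time: 16.65
ee_pos: [0.5253, -0.0144, 0.1479]
ee_rot: [-0.0, -0.094, 0.996, -0.0]
ft_force: [0.0, -0.1, -1.7]
finger_gap: 0.0198
```

```bash
python3 look.py w9
```

```text
16.65 stand-frame tcp [ 0.0018 -0.      0.1479] yaw off 0.01 0.0198 [ 0.  -0.1 -1.7]
n 8655 bar top: tilt deg 5.07 z at grip rel tcp -0.0077 x range [-0.0958  0.0895] y -0.016 0.016 yaw -0.25
```

View pics/w9.png

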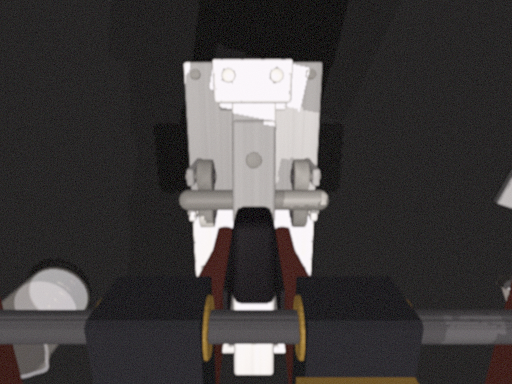

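>>> send_rows(
  series=[
    [1,-0.0005,0,0.002,0],
    [1,0,0,0.002,0],
    [1,0,0,0.0015,0],
    [1,0,0,0.0015,0],
    [1,0,0,0,0],
  ],
)

```text
time: 17.2
ee_pos: [0.527, -0.0142, 0.1411]
ee_rot: [0.001, -0.094, 0.996, -0.0]
ft_force: [1.1, 0.2, 0.4]
finger_gap: 0.0201
```

>>> send_rows(
  series=[
    [1,0,0,0.0015,0],
    [1,0,0,0.0015,0],
    [1,0,0,0.0015,0],
    [1,0,0,0.0015,0],
    [1,0,0,0,0],
  ],
)

```text
time: 17.7
ee_pos: [0.526, -0.0142, 0.1345]
ee_rot: [-0.0, -0.094, 0.996, 0.0]
ft_force: [1.8, 0.3, 1.0]
finger_gap: 0.0197
```

```bash
python3 look.py w10; python3 - <<'E'
from held import *
c=cam('scene','pics/scene3.png')
im=c['img'][150:250,210:320,::-1]; cv2.imwrite('pics/crop3.png',cv2.resize(im,None,fx=6,fy=6,interpolation=cv2.INTER_CUBIC))
E
```

```text
17.7 stand-frame tcp [0.0025 0.     0.1345] yaw off 0.02 0.0197 [1.8 0.3 1. ]
n 9235 bar top: tilt deg -2.79 z at grip rel tcp -0.0076 x range [-0.0969  0.0941] y -0.016 0.016 yaw 0.1
```

View pics/crop3.png

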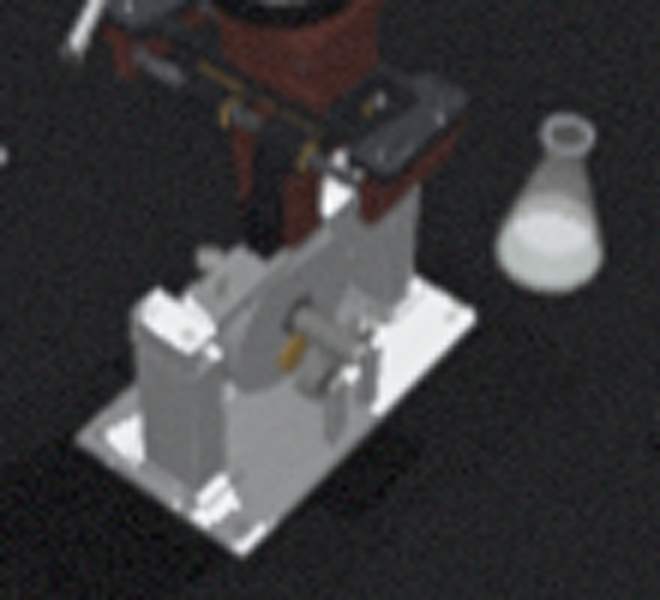

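The scene crop shows the tongue entering under the lip on the left post (175,325) and the wheel undisturbed below the bar. I'll measure the remaining tilt.

```bash
cat > tilt.py <<'E'
import sys
from held import *
c=load('pics/%s.npz'%sys.argv[1]); S=st(cloud(c).reshape(-1,3)); I=c['img'].reshape(-1,3).min(1)
m=(abs(S[:,1]+.0005)<.0095)&(S[:,2]>.11)&(S[:,2]<.155)&(I>60)
for a in list(np.arange(-.1,-.02,.006))+list(np.arange(.03,.1,.006)):
    k=m&(S[:,0]>a)&(S[:,0]<a+.006)
    if k.sum()>5: print(round(a+.003,3),k.sum(),np.percentile(S[k,2],[10,50,90]).round(4),end=' | ')
E
python3 tilt.py w10
```

```text
-0.097 42 [0.1348 0.1354 0.1362] | -0.091 585 [0.1354 0.1364 0.1373] | -0.085 578 [0.1356 0.1365 0.1376] | -0.079 518 [0.1355 0.1364 0.1372] | -0.073 457 [0.1202 0.1343 0.1367] | -0.067 438 [0.1203 0.1216 0.1251] | -0.061 439 [0.1243 0.1252 0.126 ] | -0.055 430 [0.1247 0.1254 0.1261] | -0.049 414 [0.1248 0.1257 0.128 ] | -0.043 387 [0.125  0.1262 0.1286] | -0.037 383 [0.1251 0.1259 0.1268] | -0.031 382 [0.1253 0.1262 0.1271] | -0.025 373 [0.1255 0.1264 0.1272] | -0.019 256 [0.1258 0.1267 0.1312] | 0.045 127 [0.1281 0.1287 0.1293] | 0.069 14 [0.13   0.1301 0.1309] | 0.075 248 [0.1291 0.1298 0.1304] | 0.081 241 [0.1293 0.13   0.1307] | 0.087 51 [0.1291 0.1297 0.1302] | 0.093 98 [0.1215 0.1222 0.1228] | 0.099 46 [0.121  0.1217 0.1222] |
```

The bar's plain end is already inside the stop (6 mm over the seat) and its tongue root is near -66 mm, so the fit is right. I'll lower it the rest of the way and release.

>>> send_rows(
  series=[
    [1,0,0,0.001,0],
    [1,0,0,0.001,0],
    [1,0,0,0.0005,0],
    [1,0,0,0.0005,0],
    [1,0,0,0,0],
  ],
)

```text
time: 18.3
ee_pos: [0.5263, -0.0142, 0.1318]
ee_rot: [0.0, -0.094, 0.996, -0.0]
ft_force: [2.1, 0.1, 1.0]
finger_gap: 0.0197
```

```bash
python3 look.py w11 && python3 tilt.py w11
```

```text
18.3 stand-frame tcp [ 2.900e-03 -1.000e-04  1.318e-01] yaw off 0.01 0.0197 [2.1 0.1 1. ]
n 9529 bar top: tilt deg -4.06 z at grip rel tcp -0.007 x range [-0.0969  0.0929] y -0.016 0.016 yaw 0.15
-0.097 39 [0.1353 0.1358 0.1368] | -0.091 592 [0.1354 0.1363 0.1373] | -0.085 590 [0.1356 0.1364 0.1376] | -0.079 581 [0.1355 0.1364 0.1372] | -0.073 426 [0.1198 0.1214 0.1367] | -0.067 484 [0.1199 0.1214 0.1247] | -0.061 444 [0.1236 0.1244 0.1252] | -0.055 426 [0.1237 0.1246 0.1253] | -0.049 426 [0.1237 0.1246 0.127 ] | -0.043 384 [0.1238 0.1249 0.1271] | -0.037 393 [0.1237 0.1245 0.1253] | -0.031 381 [0.1237 0.1246 0.1252] | -0.025 370 [0.1237 0.1245 0.1252] | -0.019 234 [0.1238 0.1246 0.1294] | 0.045 112 [0.1241 0.1248 0.1252] | 0.051 13 [0.1236 0.1243 0.1247] | 0.075 156 [0.1242 0.1248 0.1256] | 0.081 227 [0.1242 0.1248 0.1255] | 0.087 37 [0.1238 0.1244 0.1248] | 0.093 298 [0.1188 0.1215 0.1226] | 0.099 19 [0.1214 0.1218 0.1222] |
```

The bar is level, with its top at 124.5 mm at both ends, so it is seated. I'll release it and retreat.

>>> send_rows(
  series=[
    [-1,0,0,0,0],
    [-1,0,0,0,0],
    [-1,0,0,0,0],
    [-1,0,0,0,0],
    [-1,0,0,-0.01,0],
  ],
)

```text
time: 18.85
ee_pos: [0.5252, -0.0142, 0.1411]
ee_rot: [-0.001, -0.094, 0.996, 0.0]
ft_force: [-0.1, 0.3, -0.3]
finger_gap: 0.0567
```

>>> send_rows(
  series=[
    [-1,0,0,-0.03,0],
    [-1,0,0,-0.04,0],
    [-1,0.01,0,-0.04,0],
    [-1,0.03,0,-0.03,0],
    [-1,0,0,0,0],
  ],
)

```text
time: 19.35
ee_pos: [0.4868, -0.0221, 0.2865]
ee_rot: [0.003, -0.094, 0.996, -0.001]
ft_force: [-0.1, -0.0, -0.0]
finger_gap: 0.0874
```

```bash
python3 look.py w12 && python3 tilt.py w12; python3 - <<'E'
from held import *
c=load('pics/w12.npz'); S=st(cloud(c).reshape(-1,3)); I=c['img'].reshape(-1,3).min(1)
for a,b in((-.066,-.03),(.03,.086)):
    k=(S[:,0]>a)&(S[:,0]<b)&(S[:,2]>.1225)&(S[:,2]<.1265)&(abs(S[:,1])<.016); print('bar y',np.percentile(S[k,1],[2,98]))
# wheel: top-camera/scene check of disc outline
c=cam('scene','pics/scene4.png'); im=c['img'][150:250,210:320,::-1]; cv2.imwrite('pics/crop4.png',cv2.resize(im,None,fx=6,fy=6,interpolation=cv2.INTER_CUBIC))
E
```

```text
19.35 stand-frame tcp [-0.0375 -0.0004  0.2865] yaw off -0.0 0.0874 [-0.1 -0.  -0. ]
few 0
-0.097 42 [0.1176 0.1293 0.1314] | -0.091 145 [0.1355 0.1364 0.1371] | -0.085 134 [0.1355 0.1366 0.1376] | -0.079 134 [0.1353 0.1363 0.1374] | -0.073 76 [0.12   0.135  0.1366] | -0.067 117 [0.1198 0.1219 0.1246] | -0.061 114 [0.1238 0.1245 0.1253] | -0.055 113 [0.1233 0.1243 0.1251] | -0.049 119 [0.1236 0.1245 0.1268] | -0.043 102 [0.1237 0.1246 0.1269] | -0.037 109 [0.123  0.1243 0.1251] | -0.031 105 [0.1235 0.1244 0.1253] | -0.025 110 [0.1237 0.1244 0.1253] | -0.019 82 [0.1238 0.1251 0.1411] | 0.039 82 [0.1235 0.1242 0.1251] | 0.045 82 [0.1233 0.124  0.125 ] | 0.051 85 [0.1232 0.1241 0.1249] | 0.057 88 [0.1234 0.1248 0.1266] | 0.063 74 [0.1234 0.1244 0.1265] | 0.069 85 [0.1235 0.124  0.1249] | 0.075 76 [0.1234 0.124  0.125 ] | 0.081 81 [0.1234 0.1242 0.125 ] | 0.087 21 [0.1224 0.1234 0.124 ] | 0.093 118 [0.1159 0.121  0.1225] | 0.099 18 [0.1212 0.1219 0.1227] | bar y [-0.01257263  0.00970522]
bar y [-0.01252776  0.00974535]
```

The viewer's limit is reached, so I'll check the wheel by numbers: the brass plug's place on the disc face and the flat's height at each end.

```bash
python3 - <<'E'
from held import *
def facept(c,u,v,y):   # ray onto plane stand-Y = y
    d=ray(c,u,v); e=c['eye']; k=(y-(e[:2]-C0)@Y)/(d[:2]@Y); return st(e+k*d)
for f in('scene2','scene3','scene4'):
    c=load(f'pics/{f}.npz'); h=cv2.cvtColor(c['img'],cv2.COLOR_RGB2HSV)
    b=cv2.inRange(h,(12,110,50),(32,255,255)); b[:185]=0;b[222:]=0;b[:,:240]=0;b[:,280:]=0
    v,u=np.where(b>0); q=np.array([facept(c,a,d,-.014) for a,d in zip(u,v)])
    if len(q): print(f,'brass',len(q),'x',q[:,0].min().round(4),q[:,0].mean().round(4),q[:,0].max().round(4),'z',q[:,2].min().round(4),q[:,2].max().round(4))
    P=st(cloud(c)); m=(P[...,1]>-.016)&(P[...,1]<-.004)&(P[...,2]<.1115)&(P[...,2]>.02)&(abs(P[...,0])<.055)
    q=P[m]
    print([(round(a+.005,3),np.percentile(q[k,2],95).round(4)) for a in np.arange(-.05,.05,.01) if (k:=(q[:,0]>=a)&(q[:,0]<a+.01)).sum()>2])
# shaft ends from wrist view w12
c=load('pics/w12.npz');S=st(cloud(c).reshape(-1,3));k=(abs(S[:,0])<.012)&(abs(S[:,1])>.018)&(abs(S[:,1])<.065)&(S[:,2]>.068)&(S[:,2]<.082);q=S[k]
print('shaft n',k.sum(),'x',np.percentile(q[:,0],[2,50,98]).round(4),'y',q[:,1].min().round(4),q[:,1].max().round(4),'ztop',np.percentile(q[:,2],95).round(4),'slope',np.polyfit(q[:,1],q[:,0],1).round(4))
E
```

```text
scene2 brass 11 x -0.0091 -0.002 0.0066 z 0.0317 0.048
[(np.float64(-0.045), np.float64(0.0869)), (np.float64(-0.035), np.float64(0.099)), (np.float64(-0.025), np.float64(0.1062)), (np.float64(-0.015), np.float64(0.1087)), (np.float64(-0.005), np.float64(0.1066)), (np.float64(0.005), np.float64(0.1064)), (np.float64(0.015), np.float64(0.1053)), (np.float64(0.025), np.float64(0.1041)), (np.float64(0.035), np.float64(0.1023)), (np.float64(0.045), np.float64(0.0867))]
scene3 brass 11 x -0.0091 -0.002 0.0066 z 0.0317 0.048
[(np.float64(-0.045), np.float64(0.0915)), (np.float64(-0.035), np.float64(0.1007)), (np.float64(-0.025), np.float64(0.1056)), (np.float64(-0.015), np.float64(0.1056)), (np.float64(-0.005), np.float64(0.1057)), (np.float64(0.005), np.float64(0.1047)), (np.float64(0.015), np.float64(0.103)), (np.float64(0.025), np.float64(0.1027)), (np.float64(0.035), np.float64(0.1012)), (np.float64(0.045), np.float64(0.0852))]
scene4 brass 10 x -0.0091 -0.0024 0.0066 z 0.0317 0.048
[(np.float64(-0.045), np.float64(0.0921)), (np.float64(-0.035), np.float64(0.1024)), (np.float64(-0.025), np.float64(0.1083)), (np.float64(-0.015), np.float64(0.1081)), (np.float64(-0.005), np.float64(0.1044)), (np.float64(0.005), np.float64(0.1033)), (np.float64(0.015), np.float64(0.1037)), (np.float64(0.025), np.float64(0.1026)), (np.float64(0.035), np.float64(0.1001)), (np.float64(0.045), np.float64(0.0872))]
shaft n 812 x [-0.0062 -0.0003  0.0088] y -0.0583 0.0553 ztop 0.0767 slope [-0.0016  0.0002]
```

```bash
python3 -c "
from workcell import ctrl
s=ctrl.get_state();print(s['time'],s['ft_force'],s['finger_gap']);print(ctrl.sign_off())"
```

```text
19.45 [-0.53343701  0.28159272  0.0127237 ] 0.08786797249613015
the job is handed in; nothing more can be done
None
```

I laid the flywheel on the rollers and let it settle with its flat on top. I then locked it with the keeper bar and handed in at 19.5 s with the arm clear; the sign-off gave no verdict. Because the tool cannot tilt, I tipped the bar to about 8° by pressing its plain end on the lip's top edge. I then slid the tongue under the lip, lowered the plain end until the bar was level, and released it.

**Last checks**
- **Wheel:** the shaft is centred within about 0.5 mm in x and 1.5 mm in y, with its top at 76.7 mm (76 expected). The brass plug is straight below the axis, at x about -2 mm, and did not move after the wheel settled.
- **Bar:** it is level, with its top at 124 to 124.5 mm at both ends. It sits about 1.5 mm off centre between the cheeks. The tongue tip is about 11 mm under the lip, worked out from the tongue's root because the tip is hidden.

**Failed or disagreed**
- The scene camera put the stand about 5 mm off in y compared with the top and wrist cameras. I used the top and wrist values.
- The scene camera also showed the flat sloping by about 2–6°. I put that down to its calibration.
- I could not view the last picture because the 12-picture limit was reached, so the final checks are from depth and colour only.
- I did not measure the timer, flask and beaker at the end; nothing I did went near them.

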